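Close the screened test pot and switch on its supply

TASK

Fit the loose bayonet lid to the screened test pot: put its two pins into the entry slots (blue marks), push it down against the spring and turn it clockwise by about a quarter turn to the red marks, so that it locks and stays locked when you let go. Only then throw the orange toggle on the grey test supply all the way over to its other side. Leave the meter, the solder reel and the flux jar where they are.

Things in the scene. Friction and masses are not known exactly. Their poses are not given: they have to be found in the camera images.
- lid_center (a point): Loose bayonet lid standing on the bench: aluminium, 65 mm high, 0.18 to 0.26 kg. Point on its axis, 32 mm above its underside; z up, x along grip bar and pins (a half turn makes no difference). From the underside: plug 64 mm across (lowest 9 mm tapers to 48 mm at the bottom) up to 29 mm, disc 84 mm across up to 34 mm, grip bar up to 65 mm.
- lid_grip (a point): Middle of the lid's upright black grip bar, 17.5 mm above lid_center: 64 mm long (lid x), 16 mm wide (lid y), 31 mm high. It stands on the disc, whose top is 15.5 mm below this point.
- lid_pin (a point): Outer end of one of the two brass pins (10 mm diameter) that stick out of the plug along the lid's +x and -x, under the ends of the grip bar; 40.5 mm from the axis, 17 mm below lid_center. Small red dots on the disc show their direction.
- pot_mouth (a point): Screened test pot, a fixed aluminium can, 100 mm across, 75 mm high, on a thin black plate. Point: centre of its mouth at rim height; z up, x = locked direction of the grip bar (red marks). An inward flange 6 mm thick leaves a 69 mm opening. The lid's disc meets the rim when lid_center is 3 mm above this point. Stops: no turning anticlockwise, nor over about 4 degrees past the red marks.
- pot_slot (a point): Middle of one of two opposite entry slots in the flange, at rim height, 39 mm from the axis, about 21 mm wide, open from above, blue mark beside it on the rim. The slots lie 80 degrees anticlockwise (from above) of the pot's +x and -x: with the lid's pins over the slots, the lid then needs 80 degrees clockwise to lock.
- pot_lock (a point): One of the two red marks on the rim, 47 mm from the axis on the pot's +x (the other on -x). Turned to here and let go, the pins are lifted by the spring into shallow notches under the flange (6 degrees of play either way) and lid_center rests about 8.5 mm above pot_mouth: locked.
- spring_ring (a joint): Copper spring ring inside the pot that carries the lid, m pressed down, 0 to 0.014. Lid let go in the slots: 0, lid_center 15 mm above pot_mouth, pins still in the slots, cannot turn. It turns freely only with lid_center pushed to 4 mm above pot_mouth or less (about 8 N). Locked: about 0.0065.
- switch (a joint): Toggle on the supply, rad: 0 to 1.0. It starts near 0 (off, leaning to the supply's -x side); at 1.0 it is fully on, leaning to the +x side. It stays where it is left; about 1 N at the ball moves it.
- switch_tip (a point): Centre of the toggle's orange ball (26 mm across) at the end of a thin steel stalk. The toggle swings about a level pivot axis (the supply's y axis) that lies over the middle of the supply, 72 mm above the bench; the ball is 80 mm from the pivot and leans 0.5 rad from upright at either end of its travel; upright, its top is 165 mm above the bench: carry things higher.
- supply: Grey test supply, fixed to the bench, 120 mm (x) by 100 mm (y) by 50 mm high, origin under its middle; the -x face has the red display. On top, in the middle, a black toggle housing 70 x 50 mm and 25 mm high (its top 75 mm above the bench; the pivot boss reaches 85 mm). The toggle goes from its -x to its +x side.
- meter_center (a point): Yellow hand meter lying flat, 140 x 70 x 30 mm, bystander; the point is its centre. Leave it alone.
- reel_center (a point): Steel solder reel standing on end, 64 mm across, 45 mm high, bystander; the point is its centre. Leave it alone.
- flux: Amber flux jar, 44 mm across, 75 mm high, bystander; origin under its middle. Leave it alone.

How it is judged:
By the outcome, as a careful person would: the job done as asked, in the order asked, and still so for the second after the job is handed in, with the robot touching nothing.
It also fails if it takes over 62 s, if anything falls off the work surface, if the arm or the gripper's body presses on something with over 40 N, if the wrist force passes 120 N, or if a joint passes its speed limit or range.

ROBOT

A 7-joint arm with a two-finger parallel gripper is mounted at the origin on the work surface. World frame = base frame: x ahead of the robot, y to its left, z up, the work surface at z = 0. Lengths are in m, angles in rad, forces in N, time in s.
With the tool pointing down it reaches from about 0.35 to 0.9 m from the base axis. Payload 8.1 kg.
Tool frame: the origin (TCP) lies on the centre line of the jaws, within the pads' length; the fingertips stand 19 mm ahead of it and the grasp point (between the pads) is the TCP; z points along the fingers, y is the direction in which the jaws open and shut (so a half turn about z gives the same grasp; the last joint's range is limited). The gripper opens to 92 mm and grips with 3 to 60 N. Pads are 19 mm wide; open, the fingers measure 130 mm over their backs; the gripper's body (75 mm by 190 mm) begins 47 mm behind the grasp point.
Start: joints at [-1.366, 0.434, 0.025, 1.573, -0.012, 1.134, -0.075], TCP at [0.189, 0.596, 0.246] pointing down, gripper open.
Joint ranges: [-2.62, 2.62], [-0.44, 2.09], [-1.27, 1.32], [0.08, 2.57], [-1.32, 4.46], [0.12, 2], [-2.74, 2.74]. Speed limits (rad/s): [2.22, 2.22, 3.01, 3.01, 3.14, 3.14, 3.14].

INTERFACE

Orientations are given as a rotation vector (axis times angle).
In Python, from cell import monitor, imaging, workorder, outline_of gives the robot as it stands.
- The arm moves only by the tool move_arm, never from a script. Its argument "series" is a list of rows, each a list of 6 numbers: the shift along the world's x, y, z in cm, then the turn, a rotation vector about the world's x, y, z in degrees. A call has 1 to 8 rows; each row shifts and turns the commanded pose from where the row before left it; what a row does not reach is not made up. A row lasts 1/10 s, in which the tool goes at most 50 mm and 8.59 degrees, less where a joint would pass 70% of its speed; a pose out of reach is approached as far as the arm can. A call with a gripper value outside its range is refused whole. "grip" is the opening, from 0 (shut) to 1 (fully open), set as the call begins (left out, the last holds). The fingers move at their own pace and stop on an object; "force" is the grip in N (left out, the last holds). Time passes only in rows, so rows that do not move let the fingers close. It gives the time, the measured TCP pose, the force and the opening at its end, in the units of the state.
- monitor.observe(): the state, without advancing time (a new reading comes with each control period).
- imaging.get_image(name): name is "scene" or "top" or "wrist"; returns a dict with "color" (420x560x3 uint8, red, green, blue), "fx", "fy", "cx", "cy" (pixels), "rvec" (rotation vector, rad) and "tvec" (3), from world to camera coordinates, as OpenCV has them; the wrist camera has in their place "mount" (4x4, takes a point from camera to tool coordinates, whose origin is the TCP and whose axes are the flange's). Camera axes: x right, y down, z forward; pixel columns grow to the right and rows downward; lengths in m; the calibration is good to about 2 mm. A picture is of the moment at which its call begins: read the wrist's pose just before it. There is no depth.
- workorder.sign_off(): hands the job in, once; it reports no verdict.
Trained networks look in the newest picture that a camera, given by its name, has taken for a name from the list of things; names that differ only in an ending like _2 or _b are one class to them, and where a whole thing is asked for, a point or a joint stands for the part that bears it (a point fixed in the world has none). Each returns a list of dicts, best first, with "p" (0 to 1); they miss things now and then, are a little off and sometimes report something else, mostly with a low value. They report only what shows in the picture. A call takes as long as a camera call.
- outline_of(camera, thing): "mask" (420x560 bool, what is visible of it) and "rect" ([left, top, width, height] in pixels, round what is visible of it).
The state is a dict: "clock": time; "joints": joint angles; "dq": joint speeds; "joint_efforts": joint torques, N m; "position": TCP position; "ee_rot": TCP orientation; "force": force on the tool from outside, world axes, zero at the start; "ft_torque": the same for the moment, N m; "width": opening from 0.0 (shut) to 1.0 (fully open).
Only numpy, scipy, OpenCV 4.12 (cv2) and the standard library are available. Lean on these libraries where they do the work, as an engineer would, in place of code of your own. Each camera call takes 0.05 s, during which the arm holds its last target. There are 200 camera calls.

## Working session

There is one attempt and no reset: what is moved stays moved. The work goes in short steps, Python scripts to look and compute and a tool call to move; the robot and the scene stay as the last step left them, time stands still between calls to the robot, and variables do not carry over. Pictures are saved under pics/ and viewed, about 8 in all and at most 12, crops included, and the job is handed in when it is done.

Besides the shell and the picture viewer there is one more tool, called by a JSON object that holds its "name" and its "arguments", one argument or row to a line. move_arm: Moves the arm, as the interface text tells. Its arguments: {"type":"object","properties":{"series":{"type":"array"},"grip":{"type":"number"},"force":{"type":"number"}},"required":["series"]}

```bash
mkdir -p pics; ls; cat > h.py <<'E'
import numpy as np, cv2
from cell import monitor, imaging, workorder, outline_of
R=lambda v: cv2.Rodrigues(np.array(v,float))[0]
def cam(name):
    s=monitor.observe(); im=imaging.get_image(name)
    K=np.array([[im['fx'],0,im['cx']],[0,im['fy'],im['cy']],[0,0,1]])
    if 'mount' in im:
        T=np.eye(4);T[:3,:3]=R(s['ee_rot']);T[:3,3]=s['position'];T=np.linalg.inv(T@im['mount'])
        Rm,t=T[:3,:3],T[:3,3]
    else: Rm,t=R(im['rvec']),np.array(im['tvec'],float)
    return dict(im=im['color'],K=K,R=Rm,t=t,P=K@np.c_[Rm,t])
def proj(c,X): 
    q=c['P']@np.append(X,1); return q[:2]/q[2]
def onz(c,uv,z):
    o=-c['R'].T@c['t']; d=c['R'].T@np.linalg.inv(c['K'])@np.array([*uv,1]); return o+d*(z-o[2])/d[2]
def tri(c1,p1,c2,p2):
    X=cv2.triangulatePoints(c1['P'],c2['P'],np.array(p1,float).reshape(2,1),np.array(p2,float).reshape(2,1)).ravel(); return X[:3]/X[3]
def save(n,im): cv2.imwrite('pics/'+n,cv2.cvtColor(im,cv2.COLOR_RGB2BGR))
def find(cn,th):
    r=outline_of(cn,th)
    return [(round(float(d['p']),2),[int(x) for x in d['rect']],np.argwhere(d['mask'])[:,::-1].mean(0).round(1).tolist()) for d in r[:2]]
E
cat > a.py <<'E'
from h import *
print(monitor.observe())
for n in ['scene','top']:
    c=cam(n); save(n+'0.png',c['im']); print(n,'cam at',-c['R'].T@c['t'])
    for th in ['lid_center','lid_grip','lid_pin','pot_mouth','pot_slot','pot_lock','switch_tip','supply','meter_center','reel_center','flux','spring_ring']:
        try:print(th,find(n,th))
        except Exception as e: print(th,e)
E
python3 a.py
```

```text
pics
{'clock': 0.0, 'joints': array([-1.36558547,  0.43527063,  0.02493437,  1.57411627, -0.01157575,
        1.13395696, -0.07511024]), 'dq': array([ 9.07973198e-05,  4.31590945e-04, -3.20650378e-04, -1.94925694e-03,
        3.47024967e-05,  7.88707030e-04,  3.17596814e-04]), 'joint_efforts': array([ 1.68627193e-04, -6.67862606e+01,  9.85602401e-01, -3.14455783e+01,
       -6.03986043e-02,  4.27515793e-02,  1.51411414e-04]), 'position': array([0.18925091, 0.59515408, 0.24490747]), 'ee_rot': array([-4.81641228e-01, -3.10435594e+00,  2.51943463e-03]), 'force': array([1.10514649, 0.55870252, 0.3990307 ]), 'ft_torque': array([ 0.02033332, -0.00686412, -0.00793094]), 'width': 1.0006291943391752}
scene cam at [1.07405608 0.58001497 0.71624907]
lid_center [(0.82, [403, 279, 45, 41], [427.7, 297.8])]
lid_grip [(0.68, [404, 282, 45, 37], [427.9, 297.9]), (0.3, [204, 152, 24, 5], [217.9, 152.7])]
lid_pin [(0.7, [404, 282, 48, 34], [427.9, 297.7])]
pot_mouth [(0.67, [179, 138, 76, 58], [217.9, 168.9])]
pot_slot [(0.69, [182, 139, 73, 57], [218.0, 168.7])]
pot_lock [(0.64, [286, 328, 24, 45], [
[... 609 characters left out ...]
5, 32], [176.1, 253.0])]
lid_pin [(0.93, [158, 237, 34, 32], [176.2, 253.0]), (0.68, [391, 201, 67, 75], [425.5, 238.2])]
pot_mouth [(0.64, [389, 201, 72, 73], [425.4, 237.9])]
pot_slot [(0.92, [390, 199, 69, 77], [425.6, 238.3])]
pot_lock [(0.97, [390, 200, 70, 76], [425.6, 237.8])]
switch_tip [(0.6, [301, 170, 10, 13], [304.0, 177.6]), (0.24, [417, 222, 29, 28], [430.3, 234.9])]
supply [(0.58, [277, 149, 50, 52], [302.2, 175.0])]
meter_center [(0.96, [288, 228, 34, 64], [305.5, 262.2])]
reel_center [(0.69, [377, 136, 27, 30], [391.9, 151.8]), (0.41, [288, 230, 35, 60], [305.5, 262.0])]
flux [(0.6, [193, 137, 23, 19], [204.6, 146.4])]
spring_ring [(0.52, [418, 222, 25, 29], [431.0, 236.4])]
```

```bash
cat > b.py <<'E'
from h import *
s=cam('scene');t=cam('top')
print('top axes: right',t['R'][0].round(2),'down',t['R'][1].round(2))
for n,a,b in [('lid',(427.7,297.8),(176.2,253)),('pot',(217.9,168.9),(425.5,238)),('tip',(251,205),(304,177.6)),('meter',(316,217.5),(305.5,262)),('reel',(160,217.6),(392,151.7)),('flux',(298.4,350.5),(204.6,146.4)),('supply',(243,255),(302.2,175))]:
    print(n,tri(s,a,t,b).round(3), 'top@z.05',onz(t,b,.05).round(3))
im=t['im'][120:300,145:475]; a=cv2.resize(im,(800,436),interpolation=cv2.INTER_CUBIC)
save('top_z.png',a)
save('scene_z.png',cv2.resize(s['im'][120:390,130:460],(733,600),interpolation=cv2.INTER_CUBIC))
E
python3 b.py
```

```text
top axes: right [ 0.   -1.   -0.03] down [-0.99  0.   -0.16]
lid [0.459 0.294 0.029] top@z.05 [0.458 0.289 0.05 ]
pot [ 0.498 -0.314  0.021] top@z.05 [ 0.494 -0.306  0.05 ]
tip [ 0.622 -0.017  0.142] top@z.05 [ 0.641 -0.018  0.05 ]
meter [ 0.438 -0.021  0.013] top@z.05 [ 0.437 -0.021  0.05 ]
reel [ 0.712 -0.237  0.022] top@z.05 [ 0.705 -0.233  0.05 ]
flux [0.724 0.23  0.038] top@z.05 [0.721 0.227 0.05 ]
supply [ 0.651 -0.013  0.032] top@z.05 [ 0.648 -0.014  0.05 ]
```

View pics/top_z.png

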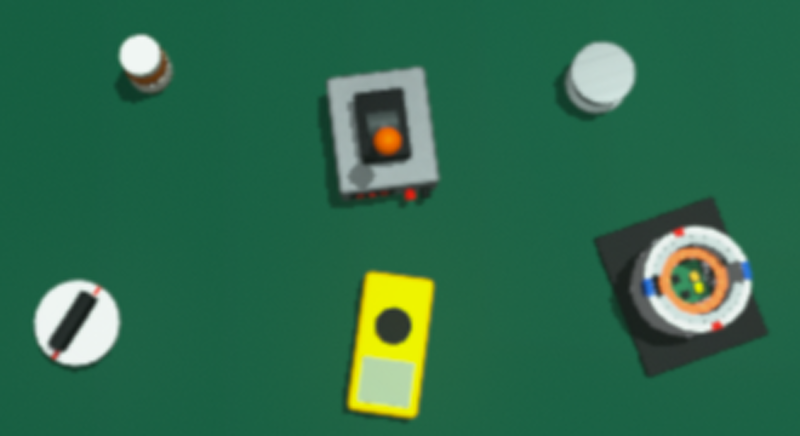

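View pics/scene_z.png

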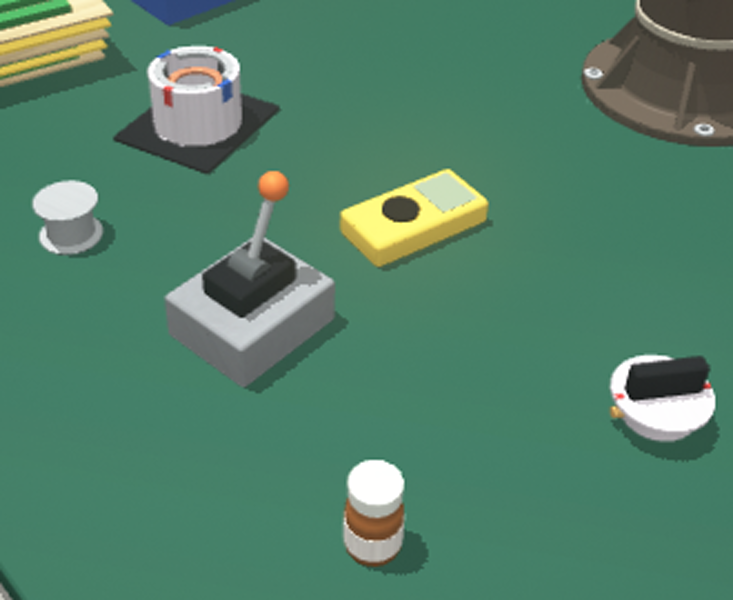

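Both views agree. In the top crop the lid is at lower left with its bar at about −34°. The pot is at right, with red marks at (678,232) and (717,325) and blue marks at (650,287) and (747,270). The toggle leans towards the robot, which is the supply's −x side. I'm moving over the lid.

{"name": "move_arm", "arguments": {
  "series": [
    [3,-3.4,0,0,0,-2],
    [3,-3.4,0,0,0,-2],
    [3,-3.4,0,0,0,-2],
    [3,-3.4,0,0,0,-2],
    [3,-3.4,0,0,0,-2],
    [3,-3.4,0,0,0,-2],
    [3,-3.4,0,0,0,-2],
    [3,-3.4,0,0,0,-2]
  ],
  "grip": 1.0
}}

```text
clock: 2.2
position: [0.4304, 0.3222, 0.246]
ee_rot: [0.911, 3.006, 0.001]
force: [0.7, 0.1, -0.4]
width: 0.998
```

```bash
cat > c.py <<'E'
from h import *
c=cam('wrist'); save('w1.png',c['im']); print(monitor.observe()['position'],-c['R'].T@c['t'], c['R'][2])
for th in ['lid_center','lid_grip','lid_pin']: print(th,find('wrist',th))
print(proj(c,[.458,.292,.03]))
E
python3 c.py
```

```text
[0.43624089 0.31472966 0.24631814] [0.36622415 0.36491024 0.384546  ] [ 0.23499404 -0.15469356 -0.9596081 ]
lid_center [(0.9, [243, 181, 65, 68], [273.0, 213.9])]
lid_grip [(0.96, [239, 180, 70, 70], [273.0, 214.2])]
lid_pin [(0.59, [238, 181, 67, 66], [273.1, 213.8])]
[270.51512887 214.98627118]
```

View pics/w1.png

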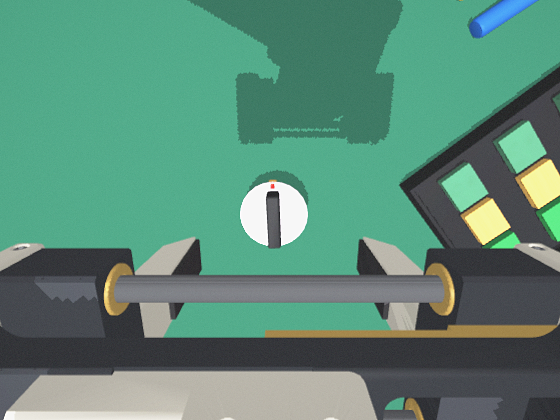

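The lid shows at (273,214) with its bar nearly aligned with the tool and a red dot at (272,185). I'm measuring it finely here, then from a second, nearer place.

```bash
cat > lid.py <<'E'
from h import *
import json,sys
def lid(c,rect):
    x,y,w,h=rect; x-=6;y-=6;w+=12;h+=12
    im=c['im'][y:y+h,x:x+w].astype(int); mx,mn=im.max(2),im.min(2)
    wh=((mn>150)&(mx-mn<40)).astype(np.uint8)
    n,l,st,_=cv2.connectedComponentsWithStats(wh); 
    pts=np.vstack([np.argwhere(l==i) for i in range(1,n) if st[i,4]>60])[:,::-1].astype(np.int32)
    hull=cv2.convexHull(pts); e=cv2.fitEllipseDirect(hull.astype(np.float32))
    m=np.zeros(wh.shape,np.uint8); cv2.fillConvexPoly(m,hull,1)
    d=max(e[1])
    bk=((mx<75)&(np.hypot(*(np.indices(wh.shape)[::-1]-np.array(e[0])[:,None,None]))<d/2)).astype(np.uint8)
    n,l,st,ce=cv2.connectedComponentsWithStats(bk); i=1+st[1:,4].argmax()
    p=np.argwhere(l==i)[:,::-1].astype(np.float32)
    vx,vy,x0,y0=cv2.fitLine(p,cv2.DIST_L2,0,.01,.01).ravel()
    o=np.array([x,y]); a=onz(c,o+[x0-15*vx,y0-15*vy],.055); b=onz(c,o+[x0+15*vx,y0+15*vy],.055)
    ang=np.degrees(np.arctan2(*(b-a)[1::-1]))
    return np.array(e[0])+o,e[1],ang,np.array([x0,y0])+o
if __name__=='__main__':
    cam('wrist');c=cam('wrist'); s=monitor.observe(); print(s['clock'],s['position'],s['ee_rot'])
    r=outline_of('wrist','lid_grip')[0]; rect=[int(v) for v in r['rect']]
    uv,ax,ang,bc=lid(c,rect); print(rect,uv,ax,'ang',ang)
    print('disc@.034',onz(c,uv,.034),'bar@.05',onz(c,bc,.05))
    try:
        o=np.load('last.npz'); print('tri',tri(dict(P=o['P']),o['uv'],c,uv))
    except FileNotFoundError: pass
    np.savez('last.npz',P=c['P'],uv=uv)
    jaw=np.degrees(np.arctan2(*R(s['ee_rot'])[1::-1,1])); print('jaw',jaw,'tool z',R(s['ee_rot'])[:,2])
E
python3 lid.py
```

```text
2.5 [0.42851451 0.32475265 0.24572647] [-9.06155949e-01 -3.00741699e+00 -6.99915939e-04]
[237, 181, 69, 68] [272.77933121 215.36358261] (64.4910659790039, 67.54304504394531) ang -24.564144143041744
disc@.034 [0.45738997 0.29691596 0.034     ] bar@.05 [0.44857078 0.30582661 0.05      ]
jaw 56.46414563784845 tool z [-4.70118883e-04  6.07109922e-04 -9.99999705e-01]
```

{"name": "move_arm", "arguments": {
  "series": [
    [-1,1,-4,0,0,0],
    [-1,1,-3,0,0,0],
    [0,0,0,0,0,0],
    [0,0,0,0,0,0]
  ]
}}

```text
clock: 2.95
position: [0.4089, 0.3443, 0.1761]
ee_rot: [-0.906, -3.008, 0.001]
force: [1.6, -0.2, 0.9]
width: 0.999
```

```bash
cat >> lid.py <<'E'
    x,y,w,h=[rect[0]-8,rect[1]-8,rect[2]+16,rect[3]+16]
    hs=cv2.cvtColor(c['im'][y:y+h,x:x+w],cv2.COLOR_RGB2HSV)
    rd=(((hs[...,0]<8)|(hs[...,0]>172))&(hs[...,1]>140)&(hs[...,2]>100)).astype(np.uint8)
    n,l,st,ce=cv2.connectedComponentsWithStats(rd); C=onz(c,uv,.034)
    for i in range(1,n):
        q=ce[i]+[x,y]; p=onz(c,q,.034); d=(p-C)[:2]; print('red',st[i,4],q,p.round(4),np.hypot(*d),np.degrees(np.arctan2(d[1],d[0])))
    y-=10;x-=10; save('lidz%d.png'%(s['clock']*100),cv2.resize(c['im'][y:y+h+20,x:x+w+20],None,fx=5,fy=5,interpolation=cv2.INTER_CUBIC)); print('crop origin',x,y)
E
python3 lid.py; ls pics
```

```text
3.05 [0.41046113 0.34412248 0.17736972] [0.9085405  3.0058494  0.00310832]
[224, 216, 82, 91] [265.6235199  259.25855255] (71.80728149414062, 79.93798065185547) ang -17.750159233368798
disc@.034 [0.45646906 0.29756519 0.034     ] bar@.05 [0.43886546 0.30995589 0.05      ]
tri [0.45902469 0.29559605 0.02763032]
jaw 56.364382350014964 tool z [ 0.00194702  0.00147967 -0.99999701]
red 19 [263.78947368 228.36842105] [0.4269 0.3154 0.034 ] 0.03454584268993779 148.85022635906668
crop origin 206 198
lidz305.png
scene0.png
scene_z.png
top0.png
top_z.png
w1.png
```

View pics/lidz305.png

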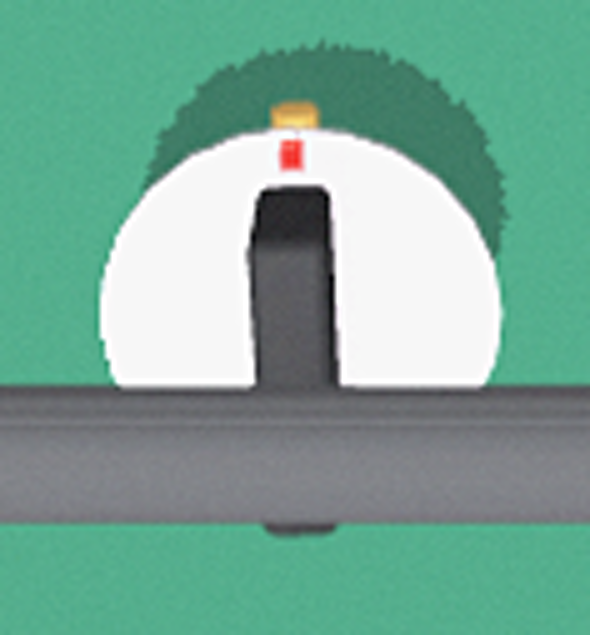

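The crop shows the near end of the bar's top face at (290,245), its far end at (300,533), the pin at (295,115) and the red dot at (290,155). I'll compute the bar's direction from these.

```bash
cat > d.py <<'E'
from h import *
o=np.load('last.npz'); K=o['P']
# rebuild camera from P
k,r,t=cv2.decomposeProjectionMatrix(K)[:3]; k/=k[2,2]; cc=(t/t[3]).ravel()[:3]
c=dict(K=k,R=r,t=-r@cc,P=K)
g=lambda u,v,z: onz(c,(206+u/5-.4,198+v/5-.4),z)
for z in (.062,.065,.068):
    a,b,m=g(290,246,z),g(300,533,z),g(297,385,z); d=b-a
    print(z,a,b,'len',np.hypot(*d[:2]),'mid',(a+b)/2,'ang',np.degrees(np.arctan2(d[1],d[0])),np.degrees(np.arctan2(*(m-a)[1::-1])))
p=g(291,155,.034); n=g(295,112,.02); print('dot',p,'pin',n,n[:2]-p[:2])
for s,cn in ((1,'top'),(1,'scene')):
    c=cam(cn);im=c['im'];hs=cv2.cvtColor(im,cv2.COLOR_RGB2HSV)
    rd=(((hs[...,0]<10)|(hs[...,0]>170))&(hs[...,1]>110)&(hs[...,2]>100)).astype(np.uint8)
    bl=((hs[...,0]>105)&(hs[...,0]<130)&(hs[...,1]>130)&(hs[...,2]>70)).astype(np.uint8)
    for nm,mk in(('r',rd),('b',bl)):
        n,l,st,ce=cv2.connectedComponentsWithStats(mk)
        for i in range(1,n):
            if st[i,4]>2: print(cn,nm,st[i,4],ce[i].round(1),onz(c,ce[i],.075).round(4), onz(c,ce[i],.034).round(4))
E
python3 d.py
```

```text
0.062 [0.43383732 0.31205912 0.062     ] [0.4859358  0.27885444 0.062     ] len 0.06178026863841513 mid [0.45988656 0.29545678 0.062     ] ang -32.51117228244323 -31.694054284104727
0.065 [0.4327931  0.31294357 0.065     ] [0.48427496 0.28013189 0.065     ] len 0.061049058085807247 mid [0.45853403 0.29653773 0.065     ] ang -32.51117228244319 -31.694054284104624
0.068 [0.43174888 0.31382802 0.068     ] [0.48261412 0.28140935 0.068     ] len 0.060317847533199395 mid [0.4571815  0.29761868 0.068     ] ang -32.511172282443184 -31.694054284104617
dot [0.42711703 0.31530244 0.034     ] pin [0.42363554 0.31791714 0.02      ] [-0.00348149  0.0026147 ]
top r 21 [313.9 199.8] [ 0.5823 -0.0409  0.075 ] [ 0.5893 -0.0422  0.034 ]
top r 12 [424.5 215. ] [ 0.5455 -0.3001  0.075 ] [ 0.5514 -0.3097  0.034 ]
top r 13 [440.2 254.4] [ 0.4533 -0.3328  0.075 ] [ 0.4561 -0.3434  0.034 ]
top r 5 [167.2 266.2] [0.4253 0.3031 0.075 ] [0.4273 0.313  0.034 ]
top r 256 [ 29.2 310.3] [0.3229 0.6224 0.075 ] [0.3215 0.6426 0.034 ]
top r 1345 [548.1 375.8] [ 0.1833 -0.56    0.075 ] [ 0.1773 -0.578   0.034 ]
top b 1
[... 348 characters left out ...]
1  -0.6379  0.034 ]
scene r 315 [505.3  81. ] [-0.4416 -0.0749  0.075 ] [-0.5385 -0.1168  0.034 ]
scene r 5 [227.4 141.8] [ 0.4522 -0.332   0.075 ] [ 0.4124 -0.3903  0.034 ]
scene r 25 [205.  162.7] [ 0.5507 -0.2871  0.075 ] [ 0.5172 -0.3426  0.034 ]
scene r 6 [448.  293.5] [0.4644 0.331  0.075 ] [0.4254 0.3151 0.034 ]
scene r 4 [409.  297.8] [0.524  0.2934 0.075 ] [0.4888 0.275  0.034 ]
scene b 153 [508.7  57.9] [-0.6301 -0.1691  0.075 ] [-0.7391 -0.217   0.034 ]
scene b 2925 [205.4 100.4] [ 0.3616 -0.5644  0.075 ] [ 0.3161 -0.6376  0.034 ]
scene b 6 [203.  144.3] [ 0.5066 -0.3613  0.075 ] [ 0.4703 -0.4215  0.034 ]
scene b 24 [231.2 159.6] [ 0.495  -0.2581  0.075 ] [ 0.4579 -0.3117  0.034 ]
```

{"name": "move_arm", "arguments": {
  "series": [
    [2.4,-2.4,0,0,0,1.2],
    [2.4,-2.4,-2,0,0,0],
    [0,0,-3,0,0,0],
    [0,0,-3,0,0,0],
    [0,0,-2,0,0,0],
    [0,0,-1,0,0,0],
    [0,0,0,0,0,0],
    [0,0,0,0,0,0]
  ]
}}

```text
clock: 4.0
position: [0.4581, 0.2959, 0.0667]
ee_rot: [0.878, 3.016, 0.002]
force: [1.4, -0.8, 0.5]
width: 1.001
```

```bash
cat > st.py <<'E'
from h import *
P=[];J=[]
for i in range(4):
    imaging.get_image('top'); s=monitor.observe(); P.append(s['position']); r=R(s['ee_rot']); J.append(np.degrees(np.arctan2(r[1,1],r[0,1]))); 
print(s['clock'],'pos',np.mean(P,0).round(4),np.std(P,0).round(4),'jaw',np.mean(J).round(2),'z',r[:,2].round(3),'F',s['force'].round(1),'w',s['width'],'j',s['joints'].round(2))
E
python3 st.py
```

```text
4.2 pos [0.4581 0.2961 0.0669] [0.0001 0.     0.0001] jaw 57.56 z [ 0.001  0.001 -1.   ] F [-0.4  0.7 -0.3] w 0.9981916264430921 j [-0.79  0.53  0.16  1.96 -0.13  0.66  0.45]
```

{"name": "move_arm", "arguments": {
  "series": [
    [0,0,-1.0,0,0,0],
    [0,0,0,0,0,0]
  ]
}}

```text
clock: 4.4
position: [0.4568, 0.2954, 0.0548]
ee_rot: [-0.877, -3.016, 0.001]
force: [-0.3, -0.7, -0.7]
width: 1.002
```

{"name": "move_arm", "arguments": {
  "series": [
    [0,0,0,0,0,0],
    [0,0,0,0,0,0],
    [0,0,0,0,0,0],
    [0,0,0,0,0,0],
    [0,0,0,0,0,0],
    [0,0,0,0,0,0],
    [0,0,0,0,0,0],
    [0,0,0,0,0,0]
  ],
  "grip": 0,
  "force": 45
}}

```text
clock: 5.2
position: [0.4574, 0.2956, 0.0558]
ee_rot: [0.877, 3.017, 0.0]
force: [-0.3, 0.8, -0.2]
width: 0.354
```

```bash
python3 st.py
```

```text
5.4 pos [0.4574 0.2956 0.0557] [0. 0. 0.] jaw 57.56 z [ 0.  0. -1.] F [0.9 1.2 0.5] w 0.1795819886378236 j [-0.78  0.54  0.15  1.97 -0.13  0.64  0.46]
```

{"name": "move_arm", "arguments": {
  "series": [
    [0,0,3,0,0,0],
    [0,0,5,0,0,0],
    [0,0,5,0,0,0],
    [0,0,5,0,0,0],
    [0,0,3.4,0,0,0],
    [0.4,-4.6,0,0,0,-3.2],
    [0.4,-4.6,0,0,0,-3.2],
    [0.4,-4.6,0,0,0,-3.2]
  ]
}}

```text
clock: 6.2
position: [0.469, 0.1561, 0.2698]
ee_rot: [-1.129, -2.932, -0.0]
force: [1.8, -0.0, -1.7]
width: 0.172
```

{"name": "move_arm", "arguments": {
  "series": [
    [0.4,-4.7,0,0,0,-3.2],
    [0.4,-4.7,0,0,0,-3.2],
    [0.4,-4.7,0,0,0,-3.2],
    [0.4,-4.7,0,0,0,-3.2],
    [0.4,-4.7,0,0,0,-3.2],
    [0.4,-4.7,0,0,0,-3.2],
    [0.4,-4.7,0,0,0,-3.2],
    [0.4,-4.7,0,0,0,-3.2]
  ]
}}

```text
clock: 7.0
position: [0.5009, -0.22, 0.2696]
ee_rot: [-1.751, -2.608, -0.0]
force: [0.3, -0.2, -1.6]
width: 0.169
```

{"name": "move_arm", "arguments": {
  "series": [
    [0.4,-4.6,0,0,0,-3.2],
    [0.4,-4.6,0,0,0,-3.2],
    [0.2,-4.6,0,0,0,-3.2],
    [0.2,-4.4,0,0,0,-3.1],
    [0,0,0,0,0,0],
    [0,0,0,0,0,0],
    [0,0,0,0,0,0]
  ]
}}

```text
clock: 7.7
position: [0.5136, -0.399, 0.2691]
ee_rot: [-2.024, -2.401, -0.001]
force: [-0.0, -0.1, -3.0]
width: 0.169
```

```bash
python3 st.py; cat > p.py <<'E'
from h import *
c=cam('wrist'); save('wp1.png',c['im']); np.savez('wp1.npz',**c)
print(-c['R'].T@c['t']); print(find('wrist','pot_mouth'),find('wrist','lid_grip'),c['K'][0])
print(proj(c,[.4993,-.316,.075]))
E
python3 p.py
```

```text
7.9 pos [ 0.5139 -0.3988  0.2697] [0.     0.0001 0.0002] jaw 9.78 z [ 0.     0.001 -1.   ] F [ 0.1 -0.9 -2.5] w 0.17169379806776525 j [ 0.16  0.51  0.65  1.51 -0.32  1.23  1.04]
[ 0.50014716 -0.32353114  0.40842621]
[(0.58, [213, 49, 125, 120], [278.6, 107.3])] [(0.75, [207, 179, 140, 152], [278.6, 234.3])] [295.94359903   0.         278.74244091]
[278.92990669 111.44229334]
```

View pics/wp1.png

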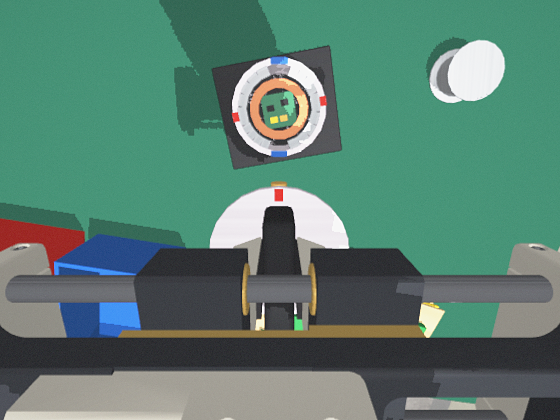

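The wrist view shows the pot mouth at (279,107). The blue marks at (279,60) and (279,155) line up with the held lid's red dot at (278,195). I'll refine the pot centre and check where the lid sits in the grip.

```bash
cat > q.py <<'E'
from h import *
c=dict(np.load('wp1.npz')); im=c['im']; hs=cv2.cvtColor(im,cv2.COLOR_RGB2HSV)
H,S,V=[hs[...,i].astype(int) for i in range(3)]
sub=np.zeros(H.shape,bool); sub[50:165,225:335]=1
M={}
for nm,m in(('r',((H<8)|(H>172))&(S>150)&(V>120)),('b',(H>105)&(H<128)&(S>120)&(V>90))):
    n,l,st,ce=cv2.connectedComponentsWithStats((m&sub).astype(np.uint8))
    k=sorted(range(1,n),key=lambda i:-st[i,4])[:2]; M[nm]=[ce[i] for i in k]
    A,B=[onz(c,ce[i],.075) for i in k]; d=A-B
    print(nm,[(st[i,4],ce[i].round(1)) for i in k],'mid',((A+B)/2).round(4),np.hypot(*d[:2]).round(4),np.degrees(np.arctan2(d[1],d[0])).round(2))
    # inner end pixels
s,t=cam('scene'),cam('top')
W={'r':[(0.5455,-.3001)],}
for nm,p,q in (('b',(452.1,231.2),'far'),('r',(440.2,254.4),'far'),('b',(412,238.1),''),('r',(424.5,215),'')):
    for u in M[nm]: print(nm,p,u.round(1),tri(t,p,c,u).round(4))
# coppery ring
m=((H>5)&(H<18)&(S>100)&(V>110)&sub)
e=cv2.fitEllipseDirect(cv2.convexHull(np.argwhere(m)[:,::-1].astype(np.int32)).astype(np.float32)); print('ring',e)
# rim: white
w=((S<45)&(V>150)&sub); hull=cv2.convexHull(np.argwhere(w|((np.isin(H,range(105,128))|(H<8)|(H>172))&(S>120)&sub))[:,::-1].astype(np.int32)).astype(np.float32)
e=cv2.fitEllipseDirect(hull); print('rim',e,onz(c,e[0],.075).round(4),'diam',e[1][1]*.333/296)
print('lid dot',onz(c,(278.5,195),.248),'edge',onz(c,(278.5,187),.248))
tx=np.array([np.cos(np.radians(99.78)),np.sin(np.radians(99.78))]);T=np.array([.5139,-.3988])
for v in ((278.5,195),(278.5,187)): 
    d=onz(c,v,.248)[:2]-T; print('along',d@tx,'across',d@[tx[1],-tx[0]])
E
python3 q.py
```

```text
r [(np.int32(47), array([235.1, 116.6])), (np.int32(46), array([322.8, 100.3]))] mid [ 0.4985 -0.3131  0.075 ] 0.0955 -160.15
b [(np.int32(97), array([277.2,  59.4])), (np.int32(92), array([278.8, 153.5]))] mid [ 0.4979 -0.3132  0.075 ] 0.0957 100.83
b (452.1, 231.2) [277.2  59.4] [ 0.487  -0.3039  0.2794]
b (452.1, 231.2) [278.8 153.5] [ 0.5061 -0.3592  0.0867]
r (440.2, 254.4) [235.1 116.6] [ 0.4531 -0.3304  0.0825]
r (440.2, 254.4) [322.8 100.3] [ 0.4615 -0.2974  0.2289]
b (412, 238.1) [277.2  59.4] [ 0.4901 -0.2673  0.0835]
b (412, 238.1) [278.8 153.5] [ 0.5509 -0.4188 -0.6155]
r (424.5, 215) [235.1 116.6] [ 0.5137 -0.2788  0.2276]
r (424.5, 215) [322.8 100.3] [ 0.5436 -0.2977  0.0853]
ring ((278.8033447265625, 108.37135314941406), (58.73369598388672, 61.94462966918945), 1.2625621557235718)
rim ((278.75823974609375, 106.4120101928711), (94.54277801513672, 99.90251159667969), 1.165808081626892) [ 0.4982 -0.311   0.075 ] diam 0.11239032554626466
lid dot [ 0.50712251 -0.36383899  0.248     ] edge [ 0.50634138 -0.35932874  0.248     ]
along 0.035604195236087585 across -0.0007403246066240005
along 0.04018157830908544 across -0.0007439669552395131
```

{"name": "move_arm", "arguments": {
  "series": [
    [-0.7,4.3,-4,0,0,0.2],
    [-0.8,4.3,-4,0,0,0],
    [0,0,-3,0,0,0],
    [0,0,-1.5,0,0,0],
    [0,0,0,0,0,0],
    [0,0,0,0,0,0]
  ]
}}

```text
clock: 8.75
position: [0.501, -0.3294, 0.1583]
ee_rot: [2.023, 2.401, -0.001]
force: [0.2, -0.6, -0.9]
width: 0.171
```

```bash
python3 st.py; cat > v.py <<'E'
from h import *
import sys
out=[]
for n,f in (('scene',[175,105]),('wrist',None)):
    c=cam(n)
    if n=='scene': a=cv2.resize(c['im'][70:210,140:300],(400,350),interpolation=cv2.INTER_CUBIC)
    else: a=cv2.resize(c['im'][60:340,120:440],(400,350),interpolation=cv2.INTER_CUBIC)
    out.append(a)
save(sys.argv[1],np.hstack(out))
E
python3 v.py in1.png
```

```text
8.95 pos [ 0.5013 -0.3293  0.1587] [0.     0.0003 0.0001] jaw 9.79 z [ 0.002 -0.001 -1.   ] F [ 0.2  0.3 -1.9] w 0.16867497304112505 j [ 0.08  0.53  0.61  1.78 -0.36  0.95  1.01]
```

View pics/in1.png

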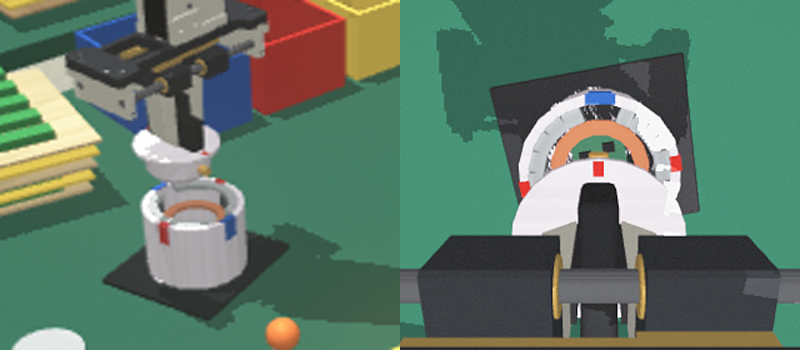

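The picture shows the lid still short of the pot, because rows over 50 mm were clipped. The rest is about 16 mm.

{"name": "move_arm", "arguments": {
  "series": [
    [-0.2,1.6,0,0,0,0.2],
    [0,0,-1.0,0,0,0],
    [0,0,-0.7,0,0,0],
    [0,0,-0.7,0,0,0],
    [0,0,0,0,0,0],
    [0,0,0,0,0,0]
  ]
}}

```text
clock: 9.65
position: [0.4985, -0.3121, 0.1329]
ee_rot: [-2.018, -2.407, 0.001]
force: [-0.1, 0.5, -1.5]
width: 0.176
```

```bash
python3 st.py;python3 v.py in2.png
```

```text
9.85 pos [ 0.4988 -0.3121  0.1334] [0.0001 0.     0.0001] jaw 10.04 z [ 0.001 -0.    -1.   ] F [ 0.1  0.3 -2.4] w 0.16859293643595713 j [ 0.06  0.54  0.59  1.83 -0.38  0.89  1.01]
```

View pics/in2.png

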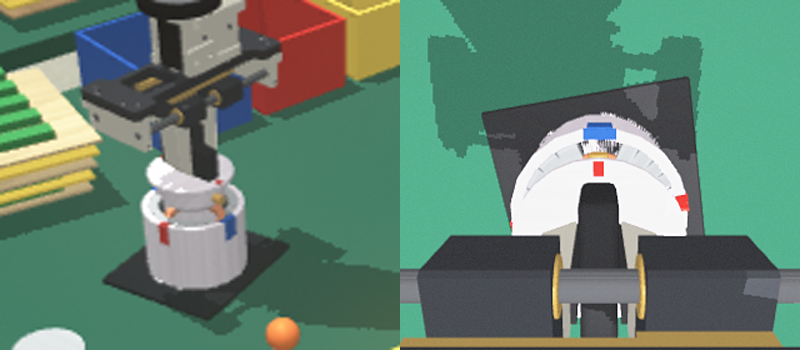

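The left half shows the plug entering the mouth. On the right, the dot and pin line up with the blue mark, with no side force. I'll go further down.

{"name": "move_arm", "arguments": {
  "series": [
    [0,0,-0.5,0,0,0],
    [0,0,-0.4,0,0,0],
    [0,0,0,0,0,0]
  ]
}}

```text
clock: 10.25
position: [0.4983, -0.3114, 0.1234]
ee_rot: [-2.017, -2.407, 0.0]
force: [0.0, 0.2, -2.6]
width: 0.171
```

{"name": "move_arm", "arguments": {
  "series": [
    [0,0,-0.4,0,0,0],
    [0,0,-0.2,0,0,0],
    [0,0,0,0,0,0],
    [0,0,0,0,0,0]
  ]
}}

```text
clock: 10.65
position: [0.4987, -0.3117, 0.1182]
ee_rot: [-2.018, -2.408, 0.0]
force: [1.2, 0.8, -2.9]
width: 0.167
```

```bash
python3 st.py
```

```text
10.85 pos [ 0.4988 -0.3118  0.1183] [0. 0. 0.] jaw 10.06 z [ 0. -0. -1.] F [ 0.2 -0.1 -1.7] w 0.1719634716200082 j [ 0.07  0.56  0.58  1.84 -0.39  0.86  1.02]
```

{"name": "move_arm", "arguments": {
  "series": [
    [0,0,-0.2,0,0,0],
    [0,0,-0.2,0,0,0],
    [0,0,0,0,0,0],
    [0,0,0,0,0,0]
  ]
}}

```text
clock: 11.25
position: [0.4986, -0.3117, 0.114]
ee_rot: [-2.018, -2.407, 0.0]
force: [0.5, -0.3, -2.3]
width: 0.17
```

{"name": "move_arm", "arguments": {
  "series": [
    [0,0,-0.2,0,0,0],
    [0,0,-0.2,0,0,0],
    [0,0,0,0,0,0],
    [0,0,0,0,0,0]
  ]
}}

```text
clock: 11.65
position: [0.4988, -0.3119, 0.1104]
ee_rot: [2.018, 2.407, 0.0]
force: [-0.4, 0.8, 3.6]
width: 0.173
```

```bash
python3 st.py
```

```text
11.85 pos [ 0.4988 -0.3118  0.1104] [0. 0. 0.] jaw 10.06 z [ 0. -0. -1.] F [-0.5  1.7  3.3] w 0.17368689597047637 j [ 0.08  0.57  0.57  1.85 -0.4   0.84  1.02]
```

{"name": "move_arm", "arguments": {
  "series": [
    [0,0,-0.2,0,0,0],
    [0,0,-0.2,0,0,0],
    [0,0,0,0,0,0],
    [0,0,0,0,0,0]
  ]
}}

```text
clock: 12.25
position: [0.4988, -0.3118, 0.1062]
ee_rot: [2.018, 2.407, 0.0]
force: [-0.3, 1.1, 5.5]
width: 0.169
```

{"name": "move_arm", "arguments": {
  "series": [
    [0,0,-0.2,0,0,0],
    [0,0,0,0,0,0],
    [0,0,0,0,0,0]
  ]
}}

```text
clock: 12.55
position: [0.4988, -0.3118, 0.1043]
ee_rot: [2.018, 2.407, 0.0]
force: [-0.6, 1.3, 6.3]
width: 0.171
```

```bash
python3 st.py
```

```text
12.75 pos [ 0.4988 -0.3118  0.1044] [0. 0. 0.] jaw 10.06 z [ 0. -0. -1.] F [-0.9  0.9  6.3] w 0.1729648186466246 j [ 0.08  0.58  0.57  1.85 -0.41  0.83  1.03]
```

{"name": "move_arm", "arguments": {
  "series": [
    [0,0,-0.1,0,0,0],
    [0,0,0,0,0,0],
    [0,0,0,0,0,0]
  ]
}}

```text
clock: 13.05
position: [0.4988, -0.3119, 0.1034]
ee_rot: [2.018, 2.407, 0.0]
force: [-1.4, 1.1, 6.1]
width: 0.17
```

{"name": "move_arm", "arguments": {
  "series": [
    [0,0,-0.1,0,0,0],
    [0,0,0,0,0,0],
    [0,0,0,0,0,0]
  ]
}}

```text
clock: 13.35
position: [0.4988, -0.3119, 0.1024]
ee_rot: [2.018, 2.407, 0.0]
force: [-1.2, 1.3, 8.0]
width: 0.17
```

```bash
python3 st.py;python3 v.py in3.png
```

```text
13.55 pos [ 0.4988 -0.3119  0.1025] [0. 0. 0.] jaw 10.06 z [ 0. -0. -1.] F [-1.9  1.1  6.2] w 0.1701756821396091 j [ 0.08  0.58  0.57  1.85 -0.41  0.83  1.03]
```

View pics/in3.png

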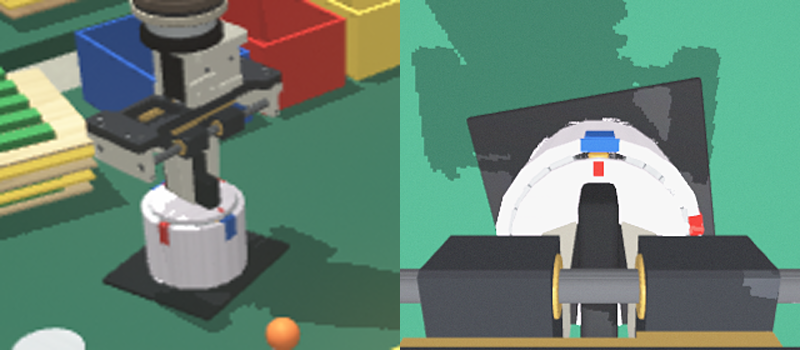

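{"name": "move_arm", "arguments": {
  "series": [
    [0,0,-0.1,0,0,0],
    [0,0,0,0,0,0],
    [0,0,0,0,0,0]
  ]
}}

```text
clock: 13.95
position: [0.4988, -0.3118, 0.1017]
ee_rot: [2.018, 2.407, 0.001]
force: [-2.2, 1.1, 9.5]
width: 0.167
```

```bash
python3 st.py
```

```text
14.15 pos [ 0.4989 -0.3119  0.1017] [0. 0. 0.] jaw 10.06 z [ 0.001  0.    -1.   ] F [-1.8  2.2  9.8] w 0.17230312420473692 j [ 0.08  0.58  0.56  1.85 -0.41  0.82  1.03]
```

The force step at z = 0.1017 is the disc meeting the rim, which agrees with a rim height of 0.075. Next I'll turn clockwise a little and check.

{"name": "move_arm", "arguments": {
  "series": [
    [0,0,0,0,0,-4],
    [0,0,0,0,0,-5],
    [0,0,0,0,0,-5],
    [0,0,0,0,0,0]
  ]
}}

```text
clock: 14.55
position: [0.4994, -0.3124, 0.1018]
ee_rot: [2.299, 2.139, 0.0]
force: [0.3, 0.2, 8.3]
width: 0.175
```

```bash
python3 st.py; python3 -c "
from h import *;print(monitor.observe()['ft_torque'])"
```

```text
14.75 pos [ 0.4994 -0.3123  0.1018] [0. 0. 0.] jaw -3.96 z [ 0.001 -0.001 -1.   ] F [0.6 0.9 7.1] w 0.17091892471024162 j [ 0.04  0.6   0.63  1.86 -0.46  0.84  0.84]
[-0.07629449  0.21003788 -0.07686699]
```

{"name": "move_arm", "arguments": {
  "series": [
    [0,0,0,0,0,-8],
    [0,0,0,0,0,-8],
    [0,0,0,0,0,-8],
    [0,0,0,0,0,-8],
    [0,0,0,0,0,-8],
    [0,0,0,0,0,-8],
    [0,0,0,0,0,0],
    [0,0,0,0,0,0]
  ]
}}

```text
clock: 15.55
position: [0.4994, -0.3124, 0.1018]
ee_rot: [2.968, 1.023, 0.001]
force: [0.2, -0.6, 7.9]
width: 0.164
```

{"name": "move_arm", "arguments": {
  "series": [
    [0,0,0,0,0,-8],
    [0,0,0,0,0,-6],
    [0,0,0,0,0,-4],
    [0,0,0,0,0,0],
    [0,0,0,0,0,0]
  ]
}}

```text
clock: 16.05
position: [0.4994, -0.3125, 0.1018]
ee_rot: [3.092, 0.546, 0.002]
force: [1.2, -0.7, 7.8]
width: 0.173
```

```bash
python3 st.py; python3 -c "
from h import *;print(monitor.observe()['ft_torque'])";python3 v.py in4.png
```

```text
16.25 pos [ 0.4994 -0.3125  0.1018] [0. 0. 0.] jaw -69.95 z [ 0.002 -0.002 -1.   ] F [-0.5 -0.   6.6] w 0.17259140529539146 j [-0.14  0.71  0.95  1.87 -0.71  0.94 -0.08]
[-0.12004689  0.10138975 -0.04650171]
```

View pics/in4.png

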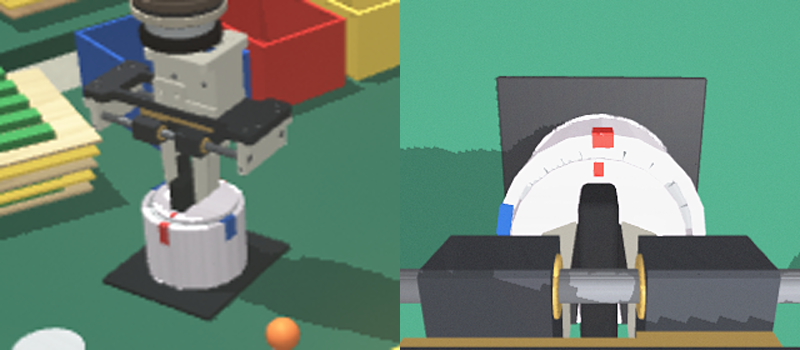

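The disc's dot lines up with the red mark. I'll ease up into the notches.

{"name": "move_arm", "arguments": {
  "series": [
    [0,0,0.2,0,0,0],
    [0,0,0.2,0,0,0],
    [0,0,0.15,0,0,0],
    [0,0,0.05,0,0,0],
    [0,0,0,0,0,0]
  ]
}}

```text
clock: 16.85
position: [0.4994, -0.3125, 0.1073]
ee_rot: [3.092, 0.547, 0.001]
force: [3.2, -3.3, 1.2]
width: 0.172
```

```bash
python3 st.py; python3 -c "
from h import *;print(monitor.observe()['ft_torque'])"
```

```text
17.05 pos [ 0.4993 -0.3124  0.1074] [0. 0. 0.] jaw -69.94 z [ 0.001 -0.002 -1.   ] F [ 4.  -3.7  1.1] w 0.17052252055692232 j [-0.14  0.7   0.96  1.87 -0.7   0.95 -0.08]
[-0.97162487 -0.7401028  -0.03893465]
```

{"name": "move_arm", "arguments": {
  "series": [
    [0,0,0,0,0,0],
    [0,0,0,0,0,0],
    [0,0,0,0,0,0],
    [0,0,0,0,0,0],
    [0,0,0,0,0,0],
    [0,0,0,0,0,0],
    [0,0,0,0,0,0],
    [0,0,0,0,0,0]
  ],
  "grip": 0.6
}}

```text
clock: 17.85
position: [0.4987, -0.3117, 0.1072]
ee_rot: [-3.094, -0.547, -0.0]
force: [0.3, 0.6, 0.1]
width: 0.599
```

```bash
python3 st.py;python3 v.py in5.png
```

```text
18.05 pos [ 0.4987 -0.3117  0.1072] [0. 0. 0.] jaw -69.94 z [-0. -0. -1.] F [ 0.2 -0.1  0.1] w 0.5997289631518212 j [-0.14  0.7   0.96  1.87 -0.7   0.95 -0.08]
```

View pics/in5.png

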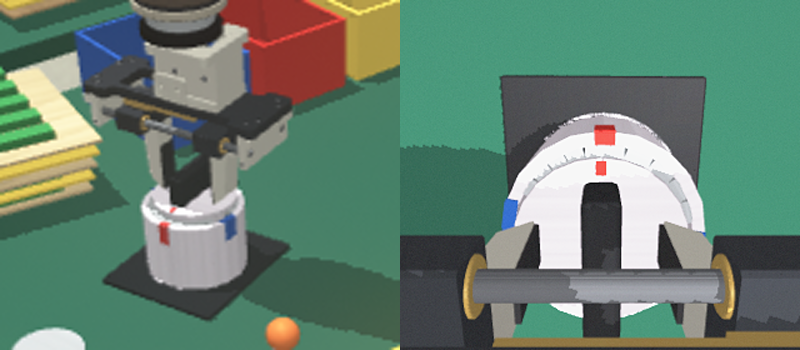

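{"name": "move_arm", "arguments": {
  "series": [
    [0,0,2,0,0,0],
    [0,0,4,0,0,0],
    [0,0,4,0,0,0],
    [-3,-1,3,0,0,0],
    [-3,-1,3,0,0,0],
    [-2,-1,0,0,0,0],
    [0,0,0,0,0,0],
    [0,0,0,0,0,0]
  ]
}}

```text
clock: 18.95
position: [0.4187, -0.3414, 0.2667]
ee_rot: [-3.093, -0.546, -0.001]
force: [0.6, 0.3, -0.9]
width: 0.603
```

```bash
python3 st.py; cat > w.py <<'E'
from h import *
c=cam('wrist'); s=cam('scene'); np.savez('wp2.npz',**c)
o=proj(c,[.4988,-.312,.09]).astype(int); print(o)
x,y=max(o[0]-75,0),max(o[1]-75,0)
A=cv2.resize(c['im'][y:y+150,x:x+150],(450,450),interpolation=cv2.INTER_CUBIC)
B=cv2.resize(s['im'][120:205,170:265],(349,312),interpolation=cv2.INTER_CUBIC)
B=np.vstack([B,np.zeros((138,349,3),np.uint8)]); save('lock.png',np.hstack([A,B]))
hs=cv2.cvtColor(c['im'],cv2.COLOR_RGB2HSV);H,S,V=[hs[...,i].astype(int) for i in range(3)]
sub=np.zeros(H.shape,bool); sub[y:y+150,x:x+150]=1
n,l,st,ce=cv2.connectedComponentsWithStats(((((H<8)|(H>172))&(S>150)&(V>120))&sub).astype(np.uint8))
for i in range(1,n): print(st[i,4],ce[i].round(1),onz(c,ce[i],.075).round(4),onz(c,ce[i],.0855).round(4))
w=((S<45)&(V>140)&sub)
print('crop',x,y)
E
python3 w.py
```

```text
19.15 pos [ 0.4194 -0.3409  0.2664] [0.0001 0.     0.    ] jaw -69.87 z [-0.001  0.    -1.   ] F [ 0.2  0.4 -0.8] w 0.598123215300809 j [-0.22  0.46  1.17  1.81 -0.45  1.18 -0.13]
[280 108]
56 [281.5  60.6] [ 0.5436 -0.2971  0.075 ] [ 0.5419 -0.2977  0.0855]
24 [279.5  71.5] [ 0.5333 -0.2987  0.075 ] [ 0.532  -0.2992  0.0855]
21 [279.7 148.4] [ 0.4604 -0.3258  0.075 ] [ 0.4614 -0.3255  0.0855]
46 [280.6 155.7] [ 0.4533 -0.3296  0.075 ] [ 0.4544 -0.3291  0.0855]
crop 205 33
```

View pics/lock.png

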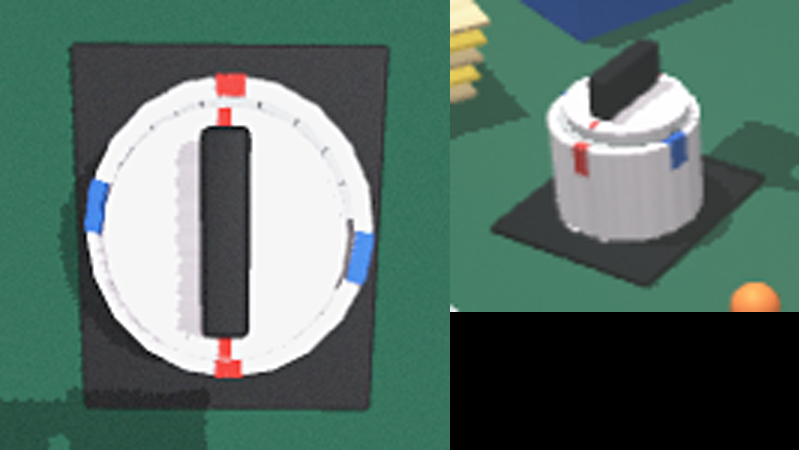

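The released lid sits level in its notches. Its dots are at 20.4° and the marks at 19.8°, and the dot spacing fits a disc top near 0.0855, which is the locked height. Now I'll measure the toggle.

```bash
cat > sw.py <<'E'
from h import *
s,t=cam('scene'),cam('top')
def ball(c):
    hs=cv2.cvtColor(c['im'],cv2.COLOR_RGB2HSV).astype(int)
    m=((hs[...,0]>6)&(hs[...,0]<18)&(hs[...,1]>190)&(hs[...,2]>140))
    p=proj(c,[.65,-.015,.14]); yy,xx=np.indices(m.shape); m&=np.hypot(xx-p[0],yy-p[1])<70
    n,l,st,ce=cv2.connectedComponentsWithStats(m.astype(np.uint8)); i=1+st[1:,4].argmax(); return ce[i],st[i,4]
b1,b2=ball(s),ball(t); print(b1,b2,'ball',tri(s,b1[0],t,b2[0]).round(4),onz(t,b2[0],.142).round(4),onz(s,b1[0],.142).round(4))
cs=[onz(t,(145+u/2.424,120+v/2.424),.05) for u,v in((328,80),(424,68),(438,180),(342,194))]
print(np.round(cs,4)); C=np.mean(cs,0); d=(cs[0]+cs[1]-cs[2]-cs[3])/2; print('C',C,'x len',np.hypot(*d[:2]),'yaw',np.degrees(np.arctan2(d[1],d[0])))
E
cat > sw2.py <<'E'
E
python3 sw.py
```

```text
Traceback (most recent call last):
  File "sw.py", line 8, in <module>
    b1,b2=ball(s),ball(t); print(b1,b2,'ball',tri(s,b1[0],t,b2[0]).round(4),onz(t,b2[0],.142).round(4),onz(s,b1[0],.142).round(4))
          ~~~~^^^
  File "sw.py", line 7, in ball
    n,l,st,ce=cv2.connectedComponentsWithStats(m.astype(np.uint8)); i=1+st[1:,4].argmax(); return ce[i],st[i,4]
                                                                        ~~~~~~~~~~~~~~~^^
ValueError: attempt to get argmax of an empty sequence
```

```bash
sed -i 's/>6)&(hs\[...,0\]<18)/>4)\&(hs[...,0]<20)/; s/>190)/>150)/; s/p=proj/print(hs[205,251],m.sum());p=proj/' sw.py; python3 sw.py
```

```text
[ 11 174 233] 265
[ 78 189 104] 98
(array([252.608, 203.16 ]), np.int32(125)) (array([304.46236559, 177.4516129 ]), np.int32(93)) ball [ 0.6203 -0.017   0.1457] [ 0.6221 -0.0181  0.142 ] [ 0.6163 -0.0195  0.142 ]
[[ 0.7033  0.0398  0.05  ]
 [ 0.7153 -0.0574  0.05  ]
 [ 0.6001 -0.0704  0.05  ]
 [ 0.5862  0.0254  0.05  ]]
C [ 0.65122528 -0.01561406  0.05      ] x len 0.11698504272135178 yaw 6.72376070467743
```

The ball is at (0.620, −0.018, 0.144) and the supply centre at about (0.655, −0.0145) with yaw 6.7°. I'm moving behind the ball with the fingers shut.

{"name": "move_arm", "arguments": {
  "series": [
    [1.7,3.9,0,0,0,-1.7],
    [1.7,3.9,0,0,0,-1.7],
    [1.7,3.9,0,0,0,-1.7],
    [1.7,3.9,0,0,0,-1.7],
    [1.7,3.9,0,0,0,-1.7],
    [1.7,4.0,0,0,0,-1.7],
    [1.7,4.0,0,0,0,-1.7],
    [1.7,4.1,0,0,0,-1.5]
  ],
  "grip": 0,
  "force": 20
}}

```text
clock: 20.25
position: [0.5553, -0.0239, 0.2673]
ee_rot: [-3.136, -0.181, -0.001]
force: [0.5, -1.4, -0.3]
width: 0.009
```

{"name": "move_arm", "arguments": {
  "series": [
    [0,0,0,0,0,0],
    [0,0,-4,0,0,0],
    [0,0,-4,0,0,0],
    [0,0,-3,0,0,0],
    [0,0,-1,0,0,0],
    [0,0,0,0,0,0],
    [0,0,0,0,0,0]
  ]
}}

```text
clock: 20.95
position: [0.5555, -0.0263, 0.1485]
ee_rot: [3.136, 0.182, 0.002]
force: [0.1, -0.8, -0.2]
width: 0.006
```

```bash
python3 st.py; python3 sw.py | sed -n 3p
```

```text
21.15 pos [ 0.5556 -0.026   0.1486] [0.0001 0.0001 0.0001] jaw -83.34 z [ 0.002  0.    -1.   ] F [-0.2  0.9  0.5] w 0.005251735308529322 j [-0.77  0.65  1.11  1.92 -0.69  1.02 -0.8 ]Traceback (most recent call last):
  File "sw.py", line 8, in <module>
    b1,b2=ball(s),ball(t); print(b1,b2,'ball',tri(s,b1[0],t,b2[0]).round(4),onz(t,b2[0],.142).round(4),onz(s,b1[0],.142).round(4))
                  ~~~~^^^
  File "sw.py", line 7, in ball
    n,l,st,ce=cv2.connectedComponentsWithStats(m.astype(np.uint8)); i=1+st[1:,4].argmax(); return ce[i],st[i,4]
                                                                        ~~~~~~~~~~~~~~~^^
ValueError: attempt to get argmax of an empty sequence
```

{"name": "move_arm", "arguments": {
  "series": [
    [1.5,0.2,-0.3,0,0,0],
    [1.5,0.2,0,0,0,0],
    [1.2,0.1,0,0,0,0],
    [1.2,0.1,0,0,0,0],
    [1.2,0.1,0,0,0,0],
    [1.2,0.1,0,0,0,0],
    [1.2,0.2,0,0,0,0],
    [0,0,0,0,0,0]
  ]
}}

```text
clock: 22.05
position: [0.6459, -0.0154, 0.1443]
ee_rot: [3.136, 0.184, 0.001]
force: [0.1, -0.3, 0.8]
width: 0.007
```

```bash
python3 st.py; cat > sb.py <<'E'
import re
src=open('sw.py').read().split('b1,b2=')[0]
exec(src)
b=ball(s); print(b,onz(s,b[0],.142).round(4),onz(s,b[0],.152).round(4))
try: b=ball(t); print(b,onz(t,b[0],.142))
except ValueError: pass
E
python3 sb.py
```

```text
22.25 pos [ 0.6444 -0.0159  0.1443] [0.0003 0.0001 0.    ] jaw -83.34 z [-0.  0. -1.] F [-0.2 -0.8 -0. ] w 0.006730885949261324 j [-0.67  0.77  1.05  1.69 -0.73  1.12 -0.86]
[ 28  20 152] 277
(array([233.49275362, 213.05072464]), np.int32(138)) [ 0.6624 -0.0186  0.142 ] [ 0.6696 -0.0081  0.152 ]
[20 82 84] 28
```

{"name": "move_arm", "arguments": {
  "series": [
    [0.8,0.1,0,0,0,0],
    [0.7,0.1,0,0,0,0],
    [0.5,0,0,0,0,0],
    [0,0,0,0,0,0]
  ]
}}

```text
clock: 22.75
position: [0.6656, -0.0137, 0.1441]
ee_rot: [3.136, 0.183, 0.001]
force: [-0.3, -0.3, 0.1]
width: 0.004
```

```bash
python3 st.py; python3 sb.py
```

```text
22.95 pos [ 0.6649 -0.0139  0.1442] [0.0002 0.     0.    ] jaw -83.34 z [ 0. -0. -1.] F [ 0.1 -0.4  0.4] w 0.0030442030539612488 j [-0.65  0.8   1.03  1.63 -0.74  1.15 -0.88]
[45 18 56] 290
(array([225.31205674, 221.60283688]), np.int32(141)) [ 0.6888 -0.008   0.142 ] [0.6955 0.0022 0.152 ]
[20 81 76] 29
```

{"name": "move_arm", "arguments": {
  "series": [
    [0.4,0.1,0,0,0,0],
    [0.2,0,0,0,0,0],
    [0,0,0,0,0,0]
  ]
}}

```text
clock: 23.35
position: [0.6683, -0.0133, 0.1437]
ee_rot: [-3.136, -0.181, 0.008]
force: [-9.6, -0.6, 5.2]
width: 0.009
```

```bash
python3 st.py; python3 sb.py
```

```text
23.55 pos [ 0.6683 -0.0133  0.1437] [0. 0. 0.] jaw -83.41 z [-0.005  0.    -1.   ] F [-10.5  -0.3   4.9] w 0.0021504867040820206 j [-0.64  0.81  1.03  1.62 -0.74  1.16 -0.88]
[75 15 70] 291
(array([225.15      , 221.90714286]), np.int32(140)) [ 0.6895 -0.0075  0.142 ] [0.6962 0.0027 0.152 ]
[19 77 73] 31
```

The force of −10.5 N means the toggle is on its end stop. I'll back off and lift away.

{"name": "move_arm", "arguments": {
  "series": [
    [-1,-0.1,0,0,0,0],
    [-3,-0.3,0,0,0,0],
    [-4,-0.4,0,0,0,0],
    [-4,0,0,0,0,0],
    [0,0,4,0,0,0],
    [-3,0,4,0,0,0],
    [-4,0,2,0,0,0],
    [0,0,0,0,0,0]
  ]
}}

```text
clock: 24.45
position: [0.478, -0.0213, 0.2464]
ee_rot: [-3.131, -0.18, -0.004]
force: [0.3, 1.0, -0.3]
width: 0.004
```

```bash
python3 st.py; python3 sw.py|sed -n 3p; cat > fin.py <<'E'
from h import *
s,t=cam('scene'),cam('top')
print(find('top','meter_center'),find('top','reel_center'),find('top','flux'),find('top','lid_grip'))
hs=cv2.cvtColor(t['im'],cv2.COLOR_RGB2HSV)
m=(((hs[...,0]<10)|(hs[...,0]>170))&(hs[...,1]>110)&(hs[...,2]>100)); m[:,:400]=0;m[270:]=0
n,l,st,ce=cv2.connectedComponentsWithStats(m.astype(np.uint8))
for i in range(1,n): print(st[i,4],ce[i].round(1),onz(t,ce[i],.085).round(4))
save('fin.png',np.vstack([cv2.resize(t['im'][120:300,145:475],(550,300),interpolation=cv2.INTER_CUBIC),cv2.resize(s['im'][120:300,130:460],(550,300),interpolation=cv2.INTER_CUBIC)]))
E
python3 fin.py
```

```text
24.65 pos [ 0.4807 -0.02    0.2447] [0.0006 0.0002 0.0006] jaw -83.28 z [ 0.001  0.    -1.   ] F [-0.3  0.2  0.3] w 0.004471578629864068 j [-1.01  0.4   1.29  1.97 -0.43  1.09 -0.99]
(array([225.27007299, 221.86861314]), np.int32(137)) (array([300.4516129 , 147.35483871]), np.int32(93)) ball [ 0.6909 -0.0082  0.1428] [ 0.6923 -0.0092  0.142 ] [ 0.6893 -0.0075  0.142 ]
[(0.57, [308, 274, 9, 18], [314.2, 285.3])] [(0.84, [378, 135, 26, 35], [391.5, 151.7])] [(0.83, [195, 137, 22, 21], [204.6, 146.5])] [(0.81, [414, 220, 38, 34], [432.6, 235.5])]
12 [424.5 215. ] [ 0.5441 -0.2977  0.085 ]
1 [427. 220.] [ 0.5324 -0.303   0.085 ]
17 [440.2 253.9] [ 0.4537 -0.3301  0.085 ]
```

View pics/fin.png

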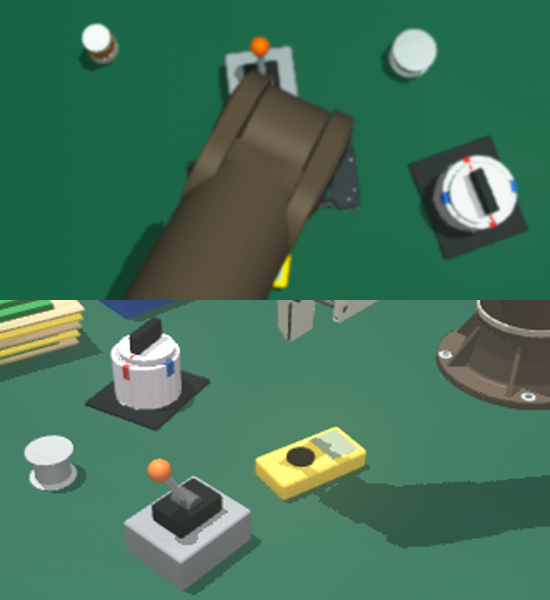

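```bash
python3 -c "
from h import *
print(workorder.sign_off())"
```

```text
the job is handed in; nothing more can be done
None
```

The lid is locked on the pot and the orange toggle is over on its +x side. I handed the job in at about 25 s, with the arm clear and touching nothing.

**Lid:**
- I put the pins in at the blue marks and pushed down until the disc met the rim. I then turned the lid 80° clockwise, eased it up into the notches and let go.
- After release, its dots were at 20.4° against the red marks at 19.8°, and the disc stood at the locked height. It sat about 1.5 mm to one side, which is within the fit's play.
- I did not pull or twist the lid to test the lock. While I still held it after easing up, the flange was carrying the spring load.

**Toggle:**
- I pushed the ball with closed fingers until it hit the end stop, at about 10 N. It stayed there after I backed off, at (0.691, −0.008, 0.143).
- The ball's measured travel was about 72 mm against 77 mm expected. I put that down to camera error and the toggle starting slightly off zero; the stop force points to full travel.

**Bystanders:**
- The reel and flux jar read at their first positions.
- The meter was mostly hidden by the arm from above, so that check gave nothing. It looked undisturbed in the scene picture, and nothing went near it at its height.

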